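Take the dust box out of a robot vacuum at the repair table

TASK

Pinch the two sprung tabs on top of the robot vacuum's dust box towards each other to free its catches and lift the box out. Keeping it level, set it down flat in the large bay of the parts tray without dropping it and let go. Leave the vacuum with its lid pushed fully shut, and the other tools on the table where they are.

Things in the scene. Friction and masses are not known exactly. Their poses are not given: they have to be found in the camera images.
- vacuum: Dark grey disc-shaped robot vacuum, 330 mm across, 98 mm high, standing on the table; heavy, does not move. Origin: centre of the disc at table height, z up. Two round keys and the bumper are on its +x side; the lid's hinge is on the -x side of the rectangular dust-box bay sunk in the middle of its top
- bay_floor (a point): centre of the bay's floor, 22 mm above the table; axes as the vacuum's. The bay is 106 mm (x) by 149 mm (y); a recess for the lid, 124 by 164 mm and 6 mm deep, surrounds its mouth. In the middle of each y wall a catch rib, 36 mm long, stands 5.5 mm into the bay, 32 to 40 mm above the bay's floor
- dustbox: Grey plastic dust box snapped into the bay, standing on its floor; loose, 0.15 to 0.3 kg. Origin: centre of its underside; axes as the vacuum's. Body 104 mm (x) by 133 mm (y), flat top 36 mm above the origin, two upright tabs in the middle of the top. Lifted with both tabs held in, its catches pass the ribs by 20 mm of rise; it is wholly clear of the vacuum at 80 mm
- pinch (a point): on the dust box, midway between the two tabs, 52 mm above the box's underside. Upright ribbed tabs, one to +y and one to -y: each 28 mm wide (x), 5 mm thick, from the box's top (36 mm above its underside) up to 68 mm; outer faces 56 mm apart, 42 mm when fully pinched. Between them a fixed block, 20 mm (x) by 30 mm (y), 26 mm tall. Room beside each tab: 46 mm
- tab_left (a joint): travel of the +y tab towards the middle, m: 0 sprung out (latched), 0.007 fully pinched in; its catch is free from about 0.005. Spring: 3 N at 0, 7 N at 0.007. The tab carries a catch nose, 24 mm wide, that stands 6 mm out of the box's side under the rib (24 to 30 mm above the box's underside) and draws in flush with the tab
- tab_right (a joint): travel of the -y tab towards the middle, m: otherwise as tab_left
- lid (a joint): angle of the vacuum's lid, rad: 0 shut and flush with the top, pi/2 upright, 1.92 fully open, leaning away from the bay. The hinge is stiff: the lid stays wherever it is left, and moves with about 1 N pushed near its free edge
- lid_hinge (a point): middle of the lid's hinge line, on the vacuum 60 mm to the -x side of the disc's centre and 95 mm above the table; axes as the vacuum's. The hinge runs along y. The lid is a plate 121 mm long from the hinge (towards +x when shut), 161 mm wide along y and 6 mm thick, its mid-plane through the hinge
- tray: Open aluminium parts tray, 188 mm (x) by 262 mm (y), walls 4 mm thick and 22 mm high, floor 4 mm thick; fixed to the table. Origin: centre of the underside. A divider along x parts it into a narrow channel with a few screws (60 mm, on the -y side) and a large empty bay (180 mm in x by 190 mm in y, on the +y side)
- tray_bay (a point): centre of the large empty bay, on its floor (4 mm above the table); axes as the tray's
- pliers: pliers with red handles, about 165 mm long, 14 mm high, lying on the table; leave alone. Origin: the pivot, at table height
- screwdriver: screwdriver, 200 mm long, lying on the table; leave alone
- bit_case: black open bit case, 75 by 115 mm, 24 mm high (bits to 29 mm), on the table; leave alone. Origin: centre of the underside
Not all that is in view belongs to the job. What is meant by the dustbox is not turquoise, and is the smaller of those in its own colour.

How it is judged:
By the outcome, as a careful person would: the job done as asked, in the order asked, and still so for the second after the job is handed in, with the robot touching nothing.
It also fails if it takes over 61 s, if anything falls off the work surface, if the arm or the gripper's body presses on something with over 40 N, if the wrist force passes 120 N, or if a joint passes its speed limit or range.

ROBOT

A 7-joint arm with a two-finger parallel gripper is mounted at the origin on the work surface. World frame = base frame: x ahead of the robot, y to its left, z up, the work surface at z = 0. Lengths are in mm, angles in rad, forces in N, time in s.
With the tool pointing down it reaches from about 350 to 900 mm from the base axis. Payload 19.9 kg.
Tool frame: the origin (TCP) lies midway between the tips of the shut fingers; the grasp point (between the pads) lies 19 mm behind it (r.hold_point_z is the distance from the TCP to the grasp point, in mm); z points along the fingers, x is the direction in which the jaws open and shut, and the axes are right-handed (so a half turn about z gives the same grasp; the last joint's range is limited). The gripper opens to 94 mm and grips with 3 to 60 N. Pads are 16 mm wide; open, the fingers measure 119 mm over their backs; the gripper's body (75 mm by 177 mm) begins 78 mm behind the grasp point.
Start: joints at [-1.151, 0.417, -0.01, 1.614, 0.005, 1.111, -0.053], TCP at [277.902, 559.794, 205.425] pointing down, gripper open.
Joint ranges: [-2.81, 2.81], [-0.39, 2.02], [-1.27, 1.25], [0.06, 2.57], [-1.19, 4.33], [0.19, 2], [-2.82, 2.82]. Speed limits (rad/s): [1.89, 1.89, 2.39, 2.39, 3.01, 3.01, 3.01].

INTERFACE

Orientations are given as a unit quaternion [w, x, y, z].
In Python, from bench import r gives the robot as it stands.
- The arm moves only by the shell command python3 -m handwheel 'ROWS' [FORCE]. ROWS is JSON, a list of rows, each a list of 7 numbers: the turn, a rotation vector about the tool's x, y, z in rad, then the shift along the tool's x, y, z in cm, then the opening, from 0 (shut) to 1 (fully open). In form: [[wx, wy, wz, dx, dy, dz, grip], ...]. A call has 1 to 8 rows; each row shifts and turns the commanded pose from where the row before left it, along the tool's axes as they then stand; what a row does not reach is not made up. A row lasts 1/10 s, in which the tool goes at most 50 mm and 8.59 degrees, less where a joint would pass 70% of its speed; a pose out of reach is approached as far as the arm can. A call is refused whole if a number of a shift passes 5 or a number of a turn 0.15, either way. A call with a gripper value outside its range is refused whole. The fingers move at their own pace and stop on an object; FORCE is the grip in N (left out, the last holds). Time passes only in rows, so rows that do not move let the fingers close. It gives the time, the measured TCP pose, the force and the opening at its end, in the units of the state.
- r.get_obs(): the state, without advancing time (a new reading comes with each control period).
- r.capture(name): name is "scene" or "top" or "wrist"; returns a dict with "color" (480x640x3 uint8, blue, green, red), "vertical_fov" (degrees; the focal length in pixels is half the picture's height over the tangent of half this angle, whatever the lens; pixels are square), "cx", "cy" (the principal point, pixels), "rvec" (rotation vector, rad) and "tvec" (3), from world to camera coordinates, as OpenCV has them. Camera axes: x right, y down, z forward; pixel columns grow to the right and rows downward; lengths in mm; the calibration is good to about 2 mm. A picture is of the moment at which its call begins. There is no depth.
- r.finish_job(): hands the job in, once; it reports no verdict.
The state is a dict: "clock": time; "joint_pos": joint angles; "qvel": joint speeds; "joint_efforts": joint torques, N m; "position": TCP position; "ee_rot": TCP orientation; "contact_force": force on the tool from outside, world axes, zero at the start; "moment": the same for the moment, N m; "finger_gap": finger opening in mm.
Only numpy, scipy, OpenCV 4.12 (cv2) and the standard library are available. Lean on these libraries where they do the work, as an engineer would, in place of code of your own. Each camera call takes 0.05 s, during which the arm holds its last target.

## Working session

There is one attempt and no reset: what is moved stays moved. The work goes in short steps, Python scripts to look and compute and a shell command to move; the robot and the scene stay as the last step left them, time stands still between calls to the robot, and variables do not carry over. Pictures are saved under pics/ and viewed, and the job is handed in when it is done.

```bash
ls; mkdir -p pics; python3 - <<'E'
from bench import r
import cv2
print(r.get_obs(), r.hold_point_z)
for n in ["scene","top","wrist"]:
    c=r.capture(n); cv2.imwrite(f"pics/{n}0.png",c["color"])
    print(n,{k:v for k,v in c.items() if k!="color"})
E
```

```text
pics
{'clock': 0.0, 'joint_pos': array([-1.15150315,  0.41795757, -0.01030794,  1.61416537,  0.0046496 ,
        1.11068672, -0.05302886]), 'qvel': array([-0.00014309,  0.00152713, -0.00041497, -0.0002889 , -0.00051491,
       -0.00215236, -0.00042795]), 'joint_efforts': array([-2.67676252e-03, -8.51266694e+01,  6.37099128e-01, -4.26020980e+01,
       -4.89347067e-02,  1.84132601e-02,  1.41092751e-04]), 'position': array([277.74197303, 559.48290228, 204.83918717]), 'ee_rot': array([ 3.32403765e-04,  8.49909613e-01,  5.26928167e-01, -4.95368019e-04]), 'contact_force': array([-0.44270247, -0.12779526,  0.36340666]), 'moment': array([-0.01408928, -0.01378953,  0.01181857]), 'finger_gap': 93.83053184907934} 18.8
scene {'vertical_fov': 48.586720617761976, 'cx': 315.75391507075324, 'cy': 243.33300378294305, 'rvec': array([ 1.26266712,  2.36269823, -0.86190246]), 'tvec': array([ 285.05114779, -285.77261401, 1580.66871851])}
top {'vertical_fov': 56.006090386867406, 'cx': 318.123569667031, 'cy': 240.48338213493855, 'rvec': array([ 2.20739221, -2.15582597,  0.06160153]), 'tvec': array([   1.99626891,  490.71805295, 1205.92925455])}
wrist {'vertical_fov': 61.79323906789371, 'cx': 320.87654272214934, 'cy': 241.01859745356316, 'rvec': array([-2.48507415, -1.54165054, -0.18912414]), 'tvec': array([-623.94596581,  -26.27495574,  390.72153663])}
```

View pics/scene0.png

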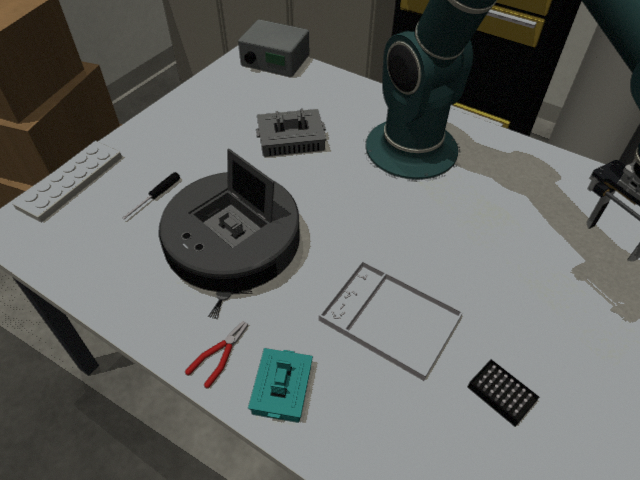

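View pics/top0.png

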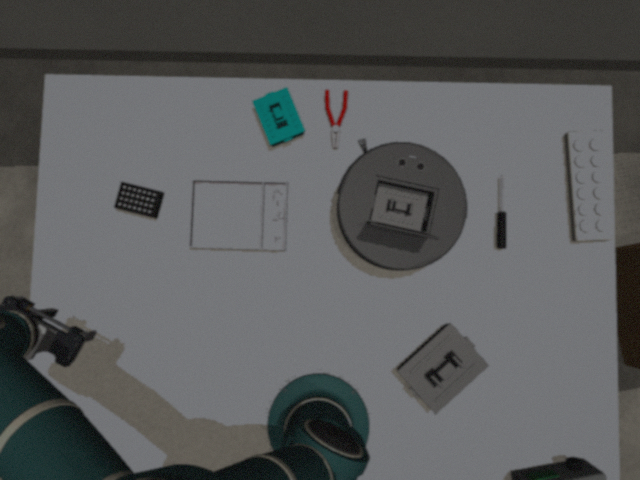

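View pics/wrist0.png

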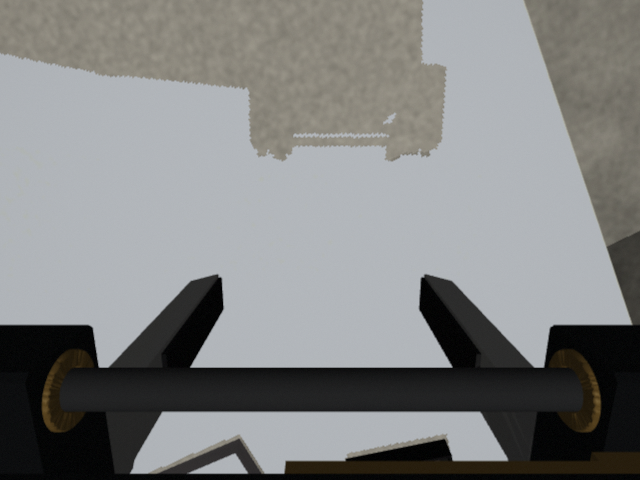

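```bash
cat > h.py <<'E'
import numpy as np, cv2
from scipy.spatial.transform import Rotation as R
def cam(c):
    f=240/np.tan(np.radians(c["vertical_fov"])/2)
    K=np.array([[f,0,c["cx"]],[0,f,c["cy"]],[0,0,1.]])
    return K,R.from_rotvec(c["rvec"]).as_matrix(),np.array(c["tvec"])
def ray(c,uv):
    K,M,t=cam(c); d=M.T@np.linalg.solve(K,[uv[0],uv[1],1.]); return -M.T@t,d
def onz(c,uv,z):
    o,d=ray(c,uv); return o+d*(z-o[2])/d[2]
def proj(c,p):
    K,M,t=cam(c); return cv2.projectPoints(np.float64(p).reshape(-1,1,3),np.float64(c["rvec"]),t,K,None)[0].reshape(-1,2)
def tri(c1,u1,c2,u2):
    o1,d1=ray(c1,u1);o2,d2=ray(c2,u2)
    s=np.linalg.lstsq(np.c_[d1,-d2],o2-o1,rcond=None)[0]
    a=o1+d1*s[0];b=o2+d2*s[1]; return (a+b)/2,np.linalg.norm(a-b)
def crop(c,x0,y0,w,h,s,name):
    im=c["color"][y0:y0+h,x0:x0+w]; cv2.imwrite(name,cv2.convertScaleAbs(cv2.resize(im,None,fx=s,fy=s,interpolation=cv2.INTER_CUBIC),alpha=1.6,beta=20))
E
python3 - <<'E'
from bench import r
from h import *
import pickle
S=r.capture("scene");T=r.capture("top");W=r.capture("wrist")
pickle.dump((S,T,W),open("c.pkl","wb"))
crop(T,325,130,155,150,5,"pics/t1.png"); crop(S,150,140,160,160,5,"pics/s1.png")
crop(T,180,170,120,90,6,"pics/t2.png")
ob=r.get_obs()
K,M,t=cam(W); q=ob["ee_rot"]; A=R.from_quat(q[[1,2,3,0]]).as_matrix()
print("cam in tool",A.T@(-M.T@t-ob["position"])); print("tool axes",A.round(3))
print("camz in tool",A.T@M.T[:,2])
E
```

```text
cam in tool [  -0.19837531  -70.30819265 -179.07124766]
tool axes [[ 0.445  0.896 -0.   ]
 [ 0.896 -0.445 -0.   ]
 [-0.     0.    -1.   ]]
camz in tool [-9.31046973e-04  2.44738997e-01  9.69588550e-01]
```

View pics/t1.png

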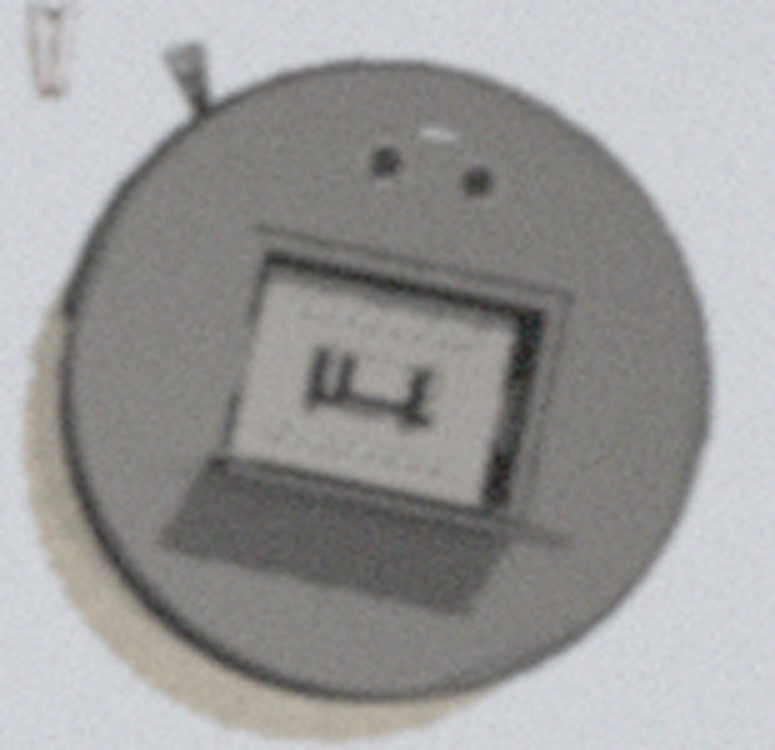

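View pics/s1.png

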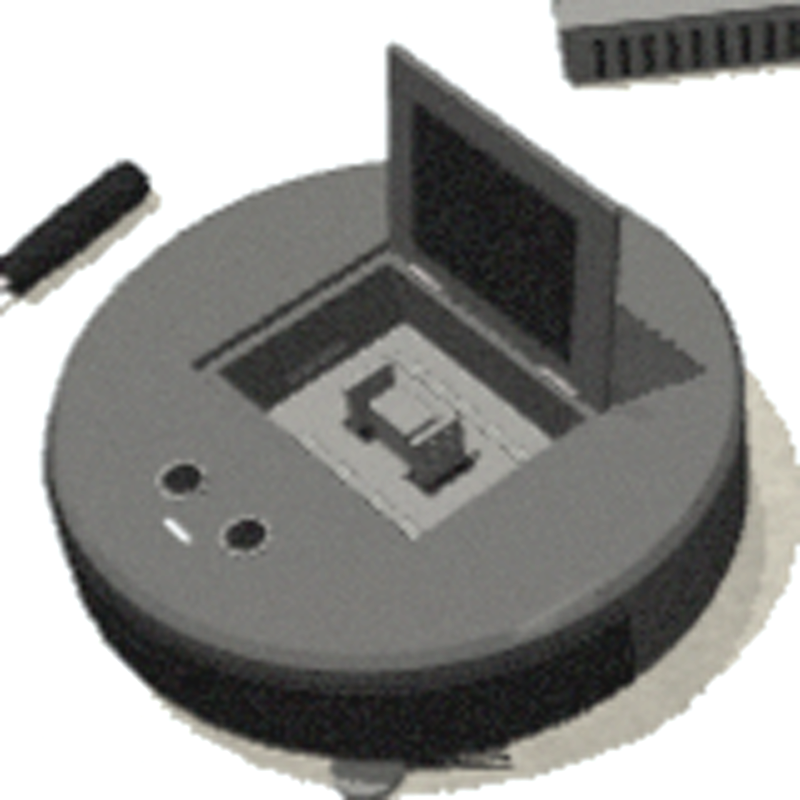

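View pics/t2.png

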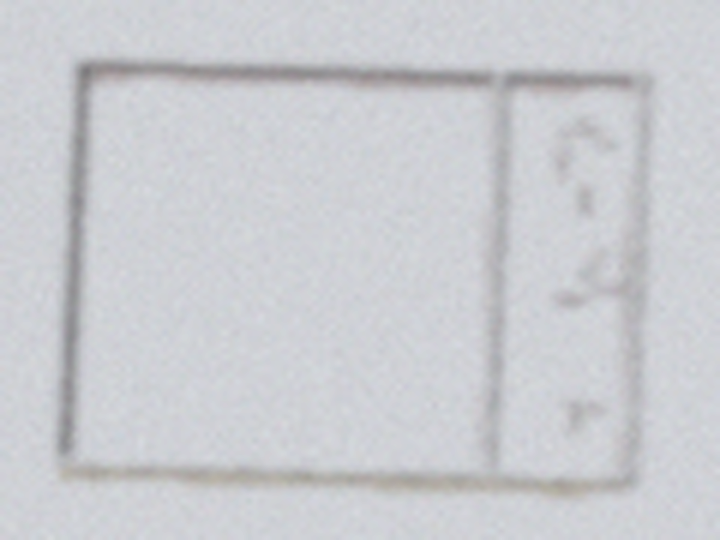

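```bash
python3 - <<'E'
from h import *
import pickle
S,T,W=pickle.load(open("c.pkl","rb"))
P=lambda u,v:(325+u/5-.4,130+v/5-.4)
Q=lambda u,v:(150+u/5-.4,140+v/5-.4)
def show(n,p): print(n,np.round(p,1))
# disc outline points at top z=98 (top cam crop edges) -> circle fit
g=cv2.GaussianBlur(cv2.cvtColor(T["color"],cv2.COLOR_BGR2GRAY),(5,5),0)
k=P(390,380)
pts=[]
for a in np.radians(np.arange(0,360,4)):
    prof=np.array([g[int(round(k[1]+s*np.sin(a))),int(round(k[0]+s*np.cos(a)))] for s in np.arange(50,80,.5)],float)
    i=np.argmax(np.diff(prof)); s=50+.5*i
    pts.append(onz(T,(k[0]+s*np.cos(a),k[1]+s*np.sin(a)),98)[:2])
pts=np.array(pts)
for _ in range(6):
    A=np.c_[2*pts,np.ones(len(pts))]; x=np.linalg.lstsq(A,(pts**2).sum(1),rcond=None)[0]
    c=x[:2]; rad=np.sqrt(x[2]+c@c); e=abs(np.linalg.norm(pts-c,axis=1)-rad); pts=pts[e<max(2,1.5*np.median(e))]
print("disc",c,rad,len(pts))
kt=[onz(T,P(385,162),98),onz(T,P(477,183),98)]
ks=[onz(S,Q(182,479),98),onz(S,Q(246,534),98)]
for n,kk in(("keysT",kt),("keysS",ks)):
    m=(kk[0]+kk[1])/2; d=kk[0]-kk[1]
    print(n,np.round(kk,1).tolist(),"yaw from dir",np.arctan2(d[1],d[0])-np.pi/2)
    show(" mid",m); print("yaw ctr",np.arctan2(*(m[:2]-c)[::-1]))
# lid recess front corners (z=98)
for n,uv in(("rec+y",(256,228)),("rec-y",(572,297)),):
    show(n,onz(T,P(*uv),98))
# box top z=58 corners
for n,uv in(("b+x+y",(275,278)),("b-x+y",(228,462)),("b-x-y",(483,510)),("b+x-y",(512,325))): show(n,onz(T,P(*uv),58))
# tabs tops z=90: outer
for n,uv in(("tabL",(318,380)),("tabR",(428,398))): show(n,onz(T,P(*uv),90))
show("tabL S",onz(S,Q(383,377),90))
# lid upper corners
print(tri(T,P(160,540),S,Q(615,210))); print(tri(T,P(468,612),S,Q(390,45)))
# tray
U=lambda u,v:(180+u/6-.4,170+v/6-.4)
tr=[onz(T,U(*uv),22) for uv in((80,66),(648,78),(632,485),(64,472),(503,76),(492,483))]
for p in tr: show("tray",p)
t=np.array(tr)[:,:2]
print("centre",t[:4].mean(0)); d=(t[0]-t[1]+t[3]-t[2]); print("yaw",np.arctan2(d[1],d[0])-np.pi/2, [np.linalg.norm(t[i]-t[(i+1)%4]) for i in range(4)])
E
```

```text
disc [ 579.78918786 -194.8785758 ] 165.4297561565895 69
keysT [[690.8, -195.6, 98.0], [680.9, -242.6, 98.0]] yaw from dir -0.20693656615317702
 mid [ 685.9 -219.1   98. ]
yaw ctr -0.22469494803768397
keysS [[685.2, -245.2, 98.0], [693.6, -198.5, 98.0]] yaw from dir -3.320547324122195
 mid [ 689.4 -221.8   98. ]
yaw ctr -0.24122819023901415
rec+y [ 655.3 -130.4   98. ]
rec-y [ 623.3 -291.3   98. ]
b+x+y [ 637.5 -145.4   58. ]
b-x+y [ 539.5 -122.2   58. ]
b-x-y [ 517.3 -255.7   58. ]
b+x-y [ 615.3 -270.1   58. ]
tabL [ 579.1 -164.1   90. ]
tabR [ 571.1 -220.3   90. ]
tabL S [ 578.7 -215.5   90. ]
(array([500.65437618, -96.92638213, 198.27802955]), np.float64(47.98525009139358))
(array([ 474.05682589, -241.73861496,  205.24631253]), np.float64(58.41774426134506))
tray [646. 359.  22.]
tray [646.1 100.4  22. ]
tray [461.2 102.3  22. ]
tray [461.1 358.4  22. ]
tray [645.6 166.3  22. ]
tray [460.6 165.3  22. ]
centre [553.59322985 230.02352944]
yaw 0.0006290984132950594 [np.float64(258.64410247265675), np.float64(184.91883667887402), np.float64(256.0475204313346), np.float64(184.91164989771463)]
```

```bash
python3 - <<'E'
from h import *
import pickle
S,T,W=pickle.load(open("c.pkl","rb"))
P=lambda u,v:(325+u/5-.4,130+v/5-.4)
Q=lambda u,v:(150+u/5-.4,140+v/5-.4)
print(tri(T,P(568,543),S,Q(390,45)))
for yaw in(-.21,-.225):
  c=np.array([579.8,-194.9,0]);X=np.array([np.cos(yaw),np.sin(yaw),0]);Y=np.array([-X[1],X[0],0]);Z=np.array([0,0,1.])
  for a in(1.5,1.57,1.7,1.85):
    H=c-60*X+95*Z; d=np.cos(a)*X+np.sin(a)*Z
    p=[H+121*d+s*80.5*Y for s in(1,-1)]
    q=proj(T,p); s=proj(S,p)
    print(yaw,a,((q+.4-[325,130])*5).round().tolist(),((s+.4-[150,140])*5).round().tolist())
crop(T,355,210,90,50,8,"pics/t3.png")
E
```

```text
(array([ 490.10013349, -263.12127364,  210.54153235]), np.float64(3.92733594649326))
-0.21 1.5 [[228.0, 409.0], [575.0, 490.0]] [[589.0, 237.0], [362.0, 64.0]]
-0.21 1.57 [[224.0, 427.0], [571.0, 508.0]] [[604.0, 227.0], [376.0, 55.0]]
-0.21 1.7 [[216.0, 460.0], [563.0, 542.0]] [[631.0, 212.0], [403.0, 41.0]]
-0.21 1.85 [[206.0, 499.0], [552.0, 580.0]] [[661.0, 198.0], [434.0, 30.0]]
-0.225 1.5 [[227.0, 406.0], [572.0, 492.0]] [[588.0, 239.0], [365.0, 63.0]]
-0.225 1.57 [[222.0, 424.0], [568.0, 510.0]] [[603.0, 229.0], [379.0, 55.0]]
-0.225 1.7 [[214.0, 457.0], [560.0, 544.0]] [[631.0, 214.0], [407.0, 41.0]]
-0.225 1.85 [[204.0, 496.0], [549.0, 582.0]] [[662.0, 201.0], [437.0, 31.0]]
```

View pics/t3.png

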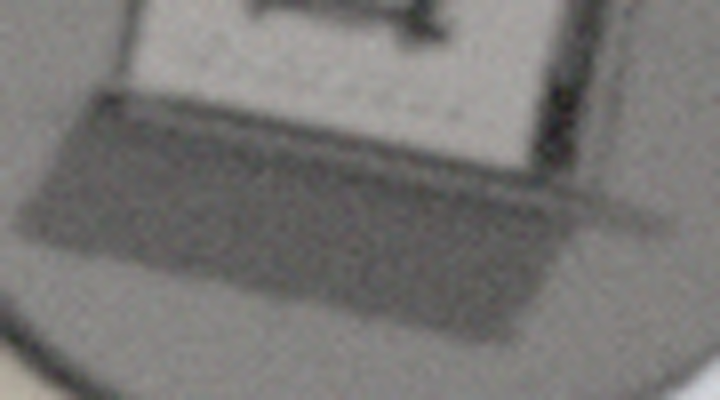

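```bash
python3 -m handwheel '[[0,0,0,0,0,-4,1],[0,0,0,-1,1,-4,1],[0,0,0,-2.8,3.1,0,1],[0,0,0,-2.8,3.1,0,1],[0,0,0,-2.8,3.1,0,1],[0,0,0,-2.8,3.1,0,1],[0,0,0,-2.8,3.1,0,1],[0,0,0,-2.8,3.1,0,1]]' 25
python3 -m handwheel '[[0,0,0,-2.8,3.1,0,1],[0,0,0,-2.8,3.1,0,1],[0,0,0,-2.8,3.1,0,1],[0,0,0,-2.8,3.1,0,1],[0,0,0,-2.8,3.1,0,1],[0,0,0,-2.8,3.1,0,1],[0,0,0,-2.8,3.1,0,1],[0,0,0,-2.8,3.1,0,1]]'
```

```text
clock: 1.1
position: [374.6, 311.5, 285.6]
ee_rot: [-0.0, 0.85, 0.527, 0.0]
contact_force: [2.1, 0.5, 0.7]
finger_gap: 93.8
clock: 1.9
position: [497.2, 0.6, 285.7]
ee_rot: [0.0, 0.85, 0.527, 0.0]
contact_force: [0.9, 1.1, 0.1]
finger_gap: 93.8
```

```bash
python3 -m handwheel '[[0,0,0,-2.8,3.2,0,1],[0,0,0,-2.8,3.2,0,1],[0,0,0,-2.8,3.2,0,1],[0,0,0,-2.8,3.2,0,1],[0,0,0,-2.7,3.1,0,1],[0,0,0.14,0,0,0,1],[0,0,0.14,0,0,0,1],[0,0,0.14,0,0,0,1]]'
python3 -m handwheel '[[0,0,0.14,0,0,0,1],[0,0,0.14,0,0,0,1],[0,0,0.14,0,0,0,1],[0,0,0.14,0,0,0,1],[0,0,0.14,0,0,0,1],[0,0,0.14,0,0,0,1],[0,0,0.14,0,0,0,1],[0,0,0.14,0,0,0,1]]'
python3 -m handwheel '[[0,0,0.14,0,0,0,1],[0,0,0.14,0,0,0,1],[0,0,0.14,0,0,0,1],[0,0,0.14,0,0,0,1],[0,0,0.14,0,0,0,1],[0,0,0.14,0,0,0,1],[0,0,0.14,0,0,0,1],[0,0,0.14,0,0,0,1]]'
python3 -m handwheel '[[0,0,0.14,0,0,0,1],[0,0,0.086,0,0,0,1],[0,0,0,0,0,0,1],[0,0,0,0,0,0,1]]'
python3 - <<'E'
from bench import r
from h import *
import pickle
W=r.capture("wrist");o=r.get_obs();pickle.dump((W,o),open("w1.pkl","wb"));cv2.imwrite("pics/w1.png",cv2.convertScaleAbs(W["color"],alpha=1.6,beta=20))
q=o["ee_rot"];print(o["clock"],o["position"],R.from_quat(q[[1,2,3,0]]).as_matrix().round(3),o["joint_pos"])
E
```

```text
clock: 2.7
position: [577.4, -193.3, 285.3]
ee_rot: [-0.0, 0.942, 0.335, -0.0]
contact_force: [-0.0, 0.9, -1.1]
finger_gap: 93.8
clock: 3.5
position: [577.4, -192.8, 285.5]
ee_rot: [-0.0, 0.976, -0.216, -0.0]
contact_force: [-0.1, -0.1, -0.6]
finger_gap: 94.1
clock: 4.3
position: [577.5, -192.7, 285.5]
ee_rot: [-0.0, 0.713, -0.702, -0.0]
contact_force: [-0.2, -0.5, 0.7]
finger_gap: 94.1
clock: 4.7
position: [577.5, -192.8, 285.4]
ee_rot: [-0.0, -0.632, 0.775, 0.0]
contact_force: [-0.9, 0.1, -0.1]
finger_gap: 94.1
4.75 [ 577.48453947 -192.83579651  285.47523389] [[-0.201 -0.98   0.   ]
 [-0.98   0.201  0.   ]
 [-0.    -0.    -1.   ]] [-0.52083388  0.5656488   1.17775556  1.58344054 -0.53182513  1.35312785
 -1.05330115]
```

View pics/w1.png

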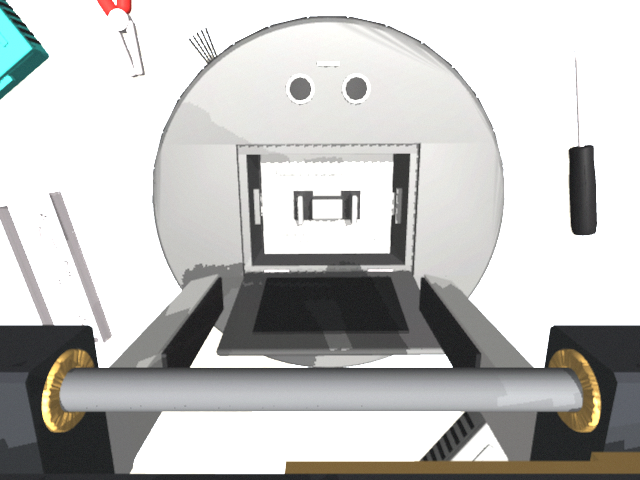

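```bash
python3 - <<'E'
from h import *
import pickle
W,o=pickle.load(open("w1.pkl","rb"))
im=W["color"][135:280,230:430]; cv2.imwrite("pics/w1c.png",cv2.resize(im,None,fx=4,fy=4,interpolation=cv2.INTER_CUBIC))
E
```

```text
(no output)
```

View pics/w1c.png

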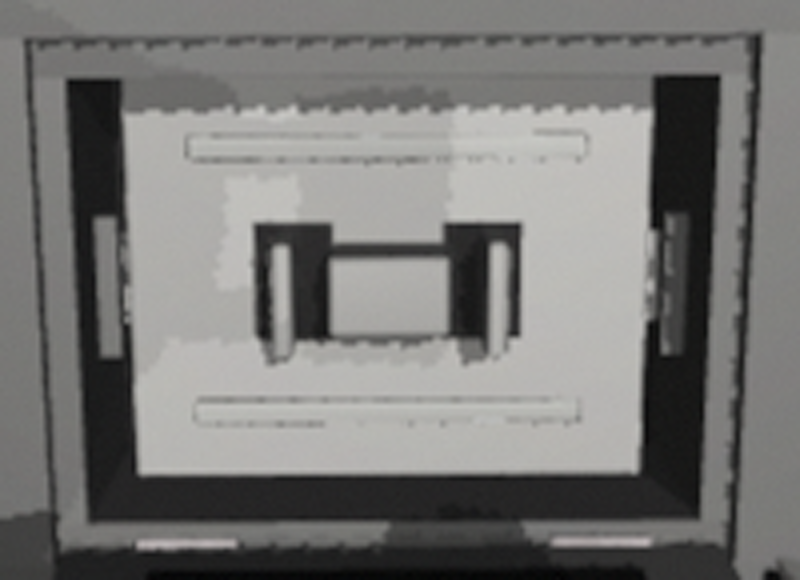

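```bash
python3 - <<'E'
from h import *
import pickle
W,o=pickle.load(open("w1.pkl","rb"))
P=lambda u,v:(230+u/4-.4,135+v/4-.4)
def line(n,a,b,z):
    a=onz(W,P(*a),z);b=onz(W,P(*b),z);d=a-b;print(n,((a+b)/2)[:2].round(1),"len",np.linalg.norm(d).round(1),"yaw",(np.arctan2(d[1],d[0])-np.pi/2).round(4))
line("tabs z90",(282,302),(497,301),90)
line("block z84",(330,258),(448,258),84);line("block low",(330,335),(448,335),84)
line("box top -x",(138,473),(640,470),58)
line("recess +x",(26,40),(760,35),98)
line("bay -x at z92",(88,521),(698,520),92)
line("keys",((300-229.6)*4,(89-134.6)*4),((356-229.6)*4,(88.5-134.6)*4),98)
E
```

```text
tabs z90 [ 582.8 -200.4] len 50.8 yaw -0.1974
block z84 [ 592.1 -202.3] len 28.1 yaw -0.202
block low [ 573.8 -198.6] len 28.5 yaw -0.2021
box top -x [ 532.9 -190.8] len 132.2 yaw -0.196
recess +x [ 642.2 -213. ] len 163.0 yaw -0.1953
bay -x at z92 [ 530.2 -190.7] len 148.3 yaw -0.2005
keys [ 687.4 -222.2] len 48.2 yaw -0.1934
```

```bash
python3 -m handwheel '[[0,0,0,0.3,-0.3,3,1],[0,0,0,0.36,-0.35,3.5,1],[0,0,0,0,0,4,1],[0,0,0,0,0,4,1],[0,0,0,0,0,1,1],[0,0,0,0,0,0,1],[0,0,0,0,0,0,1]]'
python3 - <<'E'
from bench import r
from h import *
import pickle
W=r.capture("wrist");o=r.get_obs();pickle.dump((W,o),open("w2.pkl","wb"));cv2.imwrite("pics/w2.png",W["color"])
q=o["ee_rot"];print(o["clock"],o["position"],R.from_quat(q[[1,2,3,0]]).as_matrix().round(3),o["joint_pos"])
E
```

```text
clock: 5.45
position: [583.2, -201.2, 132.4]
ee_rot: [0.0, -0.631, 0.776, -0.001]
contact_force: [0.3, -0.6, 0.6]
finger_gap: 93.9
5.5 [ 583.30398742 -201.2090384   132.51073645] [[-0.203 -0.979  0.002]
 [-0.979  0.203 -0.001]
 [ 0.    -0.002 -1.   ]] [-0.42140383  0.71521723  1.03472634  1.72724357 -0.68392035  1.1036669
 -0.94265321]
```

View pics/w2.png

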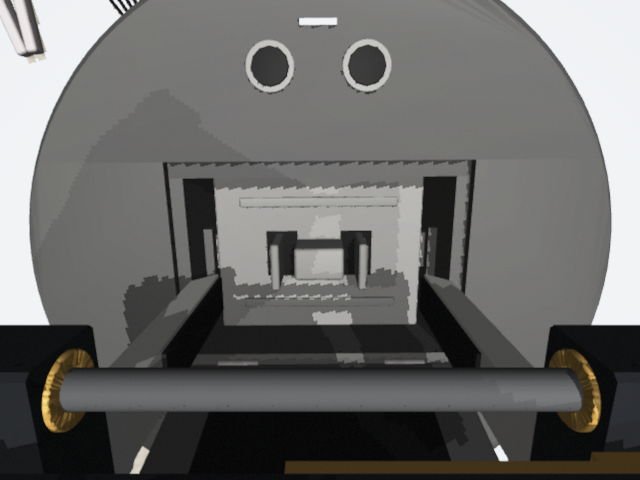

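```bash
python3 - <<'E'
from h import *
import pickle
W,o=pickle.load(open("w2.pkl","rb"))
im=W["color"][180:335,200:440]; cv2.imwrite("pics/w2c.png",cv2.convertScaleAbs(cv2.resize(im,None,fx=3.3,fy=3.3,interpolation=cv2.INTER_CUBIC),alpha=1.3))
for a in (((271+280)/2,264),((359+368)/2,264)): print(onz(W,a,90))
for a in ((246,66),(),): 
  pass
a=onz(W,(270,66),98);b=onz(W,(367,66),98);print("keys mid",(a+b)/2,np.linalg.norm(a-b))
a=onz(W,(224,325),58);b=onz(W,(415,323.5),58);print("box -x mid",(a+b)/2,np.linalg.norm(a-b),a-b)
E
```

```text
[ 589.97416348 -176.40982022   90.        ]
[ 579.63102043 -226.21034222   90.        ]
keys mid [ 687.7071124  -222.24216723   98.        ] 48.013874328122014
box -x mid [ 532.6025022  -190.35982722   58.        ] 131.358572237521 [ 25.63967921 128.83198885   0.        ]
```

View pics/w2c.png

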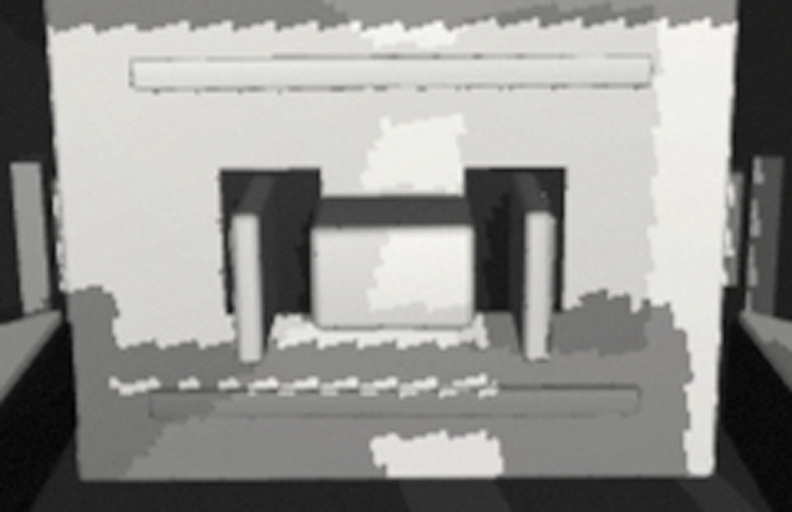

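```bash
python3 -m handwheel '[[0,0,0,0,0,2,1],[0,0,0,0,0,2,1],[0,0,0,0,0,1.5,1],[0,0,0,0,0,1,1],[0,0,0,0,0,0.5,1],[0,0,0,0,0,0,1],[0,0,0,0,0,0,1]]'
```

```text
clock: 6.2
position: [582.8, -201.0, 61.2]
ee_rot: [0.0, -0.631, 0.776, -0.0]
contact_force: [0.4, -0.1, 0.3]
finger_gap: 94.2
```

```bash
python3 -m handwheel '[[0,0,0,0,0,0,0.6],[0,0,0,0,0,0,0.4],[0,0,0,0,0,0,0.3],[0,0,0,0,0,0,0.2],[0,0,0,0,0,0,0.2],[0,0,0,0,0,0,0.2],[0,0,0,0,0,0,0.2],[0,0,0,0,0,0,0.2]]' 28
python3 - <<'E'
from bench import r
from h import *
W=r.capture("wrist");cv2.imwrite("pics/w3.png",cv2.convertScaleAbs(W["color"],alpha=1.5))
E
```

```text
clock: 7.0
position: [582.6, -200.7, 60.9]
ee_rot: [0.0, -0.631, 0.776, -0.0]
contact_force: [-1.6, 1.2, 7.5]
finger_gap: 40.0
```

View pics/w3.png

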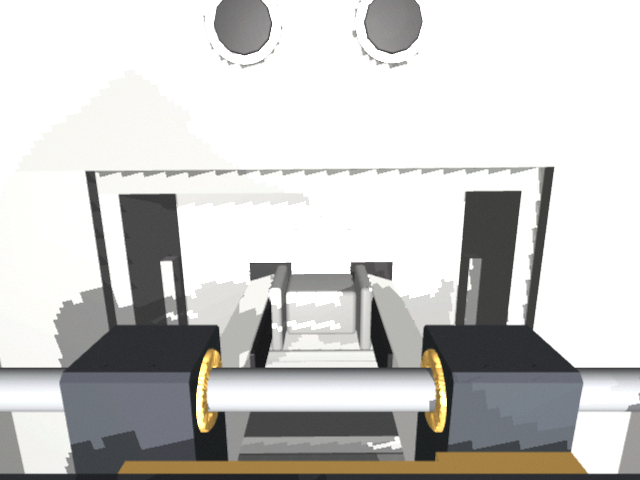

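```bash
python3 -m handwheel '[[0,0,0,0,0,-0.5,0.2],[0,0,0,0,0,-0.5,0.2],[0,0,0,0,0,-0.5,0.2],[0,0,0,0,0,-0.5,0.2],[0,0,0,0,0,-0.5,0.2],[0,0,0,0,0,0,0.2]]' 28
python3 - <<'E'
from bench import r
from h import *
W=r.capture("wrist");cv2.imwrite("pics/w4.png",cv2.convertScaleAbs(W["color"],alpha=1.5))
S=r.capture("scene");crop(S,150,100,160,160,4,"pics/s4.png");print(r.get_obs()["joint_pos"],r.get_obs()["contact_force"])
E
```

```text
clock: 7.65
position: [582.7, -200.8, 86.2]
ee_rot: [0.0, -0.631, 0.776, -0.0]
contact_force: [-0.2, 1.1, -2.0]
finger_gap: 40.3
[-0.39085245  0.76621274  0.98244992  1.75798966 -0.73644869  1.03298404
 -0.90826403] [ 0.50505874  0.24639013 -2.33621313]
```

View pics/w4.png

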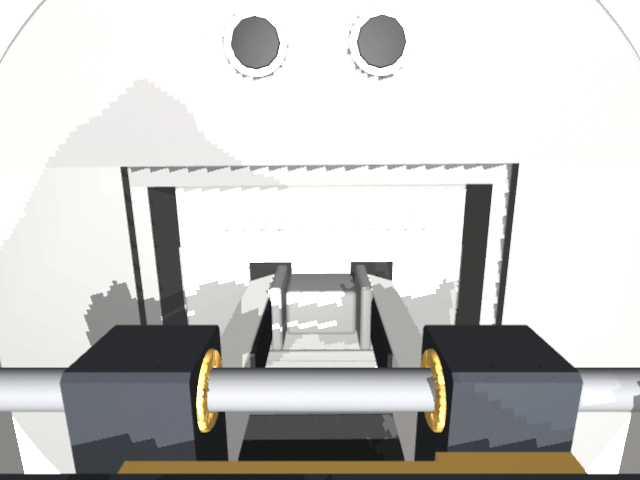

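View pics/s4.png

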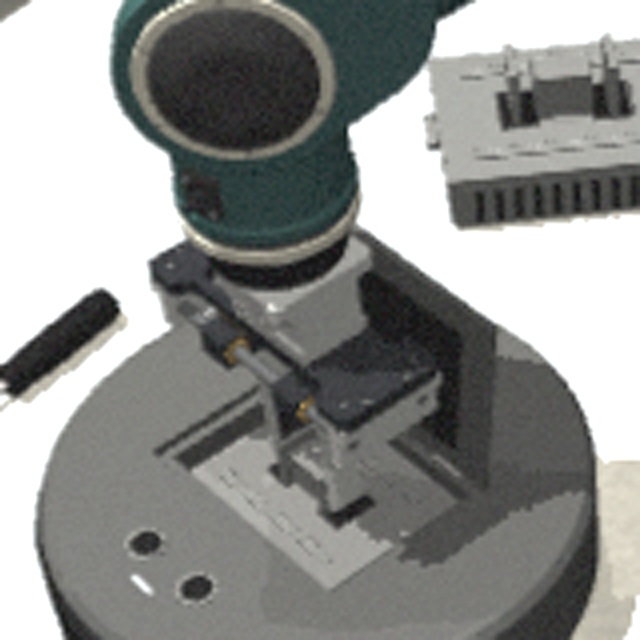

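```bash
python3 -m handwheel '[[0,0,0,0,0,-1.5,0.2],[0,0,0,0,0,-2.5,0.2],[0,0,0,0,0,-3,0.2],[0,0,0,0,0,-3.5,0.2],[0,0,0,0,0,-3.5,0.2],[0,0,0,0,0,-3,0.2],[0,0,0,0,0,-2,0.2],[0,0,0,0,0,-1,0.2]]'
python3 - <<'E'
from bench import r
from h import *
S=r.capture("scene");crop(S,150,60,200,200,4,"pics/s5.png");print(r.get_obs()["joint_pos"],r.get_obs()["contact_force"])
E
```

```text
clock: 8.55
position: [582.6, -201.2, 288.0]
ee_rot: [0.001, -0.631, 0.776, -0.001]
contact_force: [-0.1, 0.1, -2.2]
finger_gap: 40.2
[-0.49099887  0.569846    1.16016319  1.5613842  -0.53137436  1.3594941
 -1.05251114] [ 1.04104927 -0.22415888 -0.16737309]
```

View pics/s5.png

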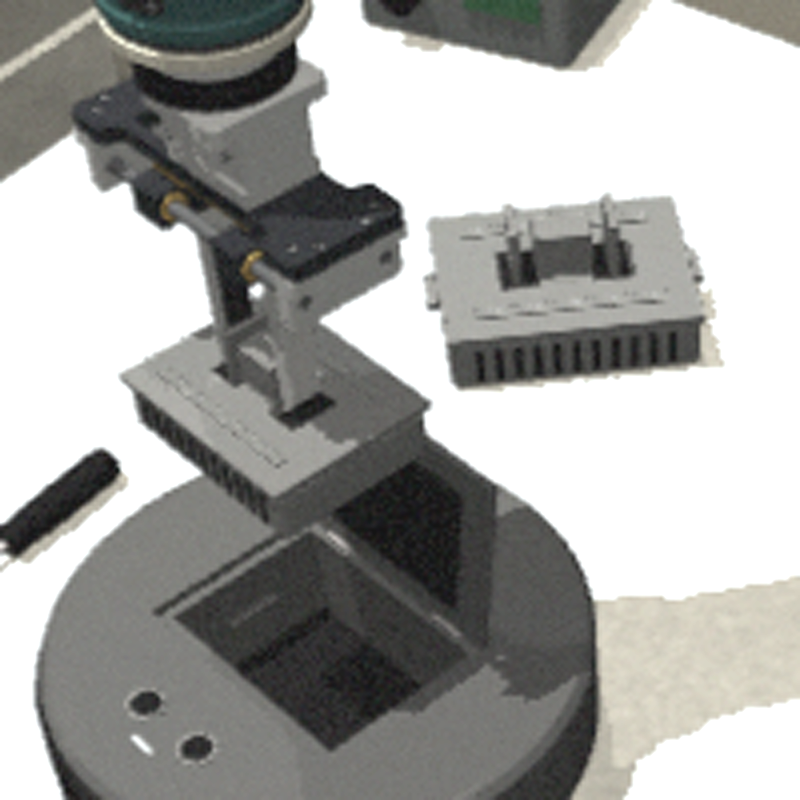

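```bash
python3 -m handwheel '[[0,0,0,-1,0.27,0,0.2],[0,0,0,-2,0.54,0,0.2],[0,0,0,-3,0.81,0,0.2],[0,0,0,-3.4,0.92,0,0.2],[0,0,0,-3.4,0.92,0,0.2],[0,0,0,-3.4,0.92,0,0.2],[0,0,0,-3.4,0.92,0,0.2],[0,0,0,-3.4,0.92,0,0.2]]'
python3 -m handwheel '[[0,0,0,-3.4,0.92,0,0.2],[0,0,0,-3.4,0.92,0,0.2],[0,0,0,-3.4,0.92,0,0.2],[0,0,0,-3.4,0.92,0,0.2],[0,0,0,-3.4,0.92,0,0.2],[0,0,0,-3,0.81,0,0.2],[0,0,0,-2,0.54,0,0.2],[0,0,0,-1,0.27,0,0.2]]'
python3 -m handwheel '[[0,0,-0.03,-0.5,0.14,0,0.2],[0,0,-0.05,0,0,0,0.2],[0,0,-0.05,0,0,0,0.2],[0,0,-0.05,0,0,0,0.2],[0,0,-0.02,0,0,0,0.2],[0,0,0,0,0,0,0.2],[0,0,0,0,0,0,0.2]]'
python3 - <<'E'
from bench import r
from h import *
import pickle
W=r.capture("wrist");o=r.get_obs();pickle.dump((W,o),open("w6.pkl","wb"));cv2.imwrite("pics/w6.png",W["color"])
q=o["ee_rot"];print(o["clock"],o["position"],R.from_quat(q[[1,2,3,0]]).as_matrix().round(3),o["joint_pos"])
E
```

```text
clock: 9.4
position: [567.4, 39.5, 284.2]
ee_rot: [-0.001, -0.631, 0.776, 0.0]
contact_force: [-0.2, -0.5, -2.6]
finger_gap: 40.2
clock: 10.2
position: [553.5, 277.0, 284.4]
ee_rot: [-0.001, -0.632, 0.775, -0.0]
contact_force: [0.1, -0.4, -1.7]
finger_gap: 40.1
clock: 10.9
position: [554.2, 279.6, 285.5]
ee_rot: [0.0, -0.705, 0.709, -0.0]
contact_force: [-0.2, -0.7, -1.7]
finger_gap: 40.3
10.95 [554.13181007 279.78674174 285.45878195] [[-0.007 -1.    -0.   ]
 [-1.     0.007 -0.   ]
 [ 0.     0.    -1.   ]] [-1.25799493  0.55531763  1.10351586  1.55145213 -0.50355231  1.34797436
 -1.67916967]
```

View pics/w6.png

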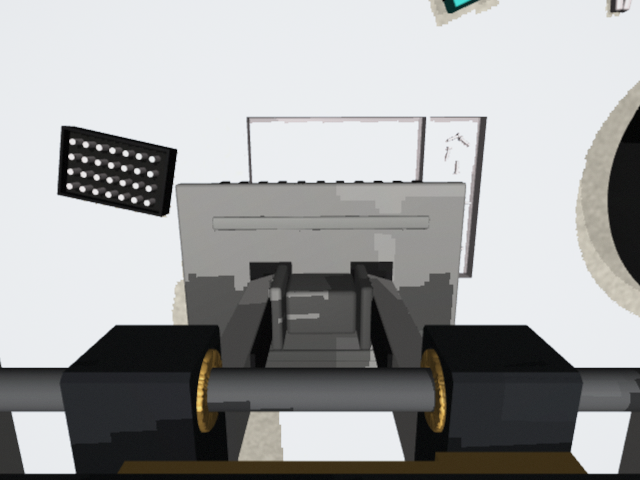

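```bash
python3 - <<'E'
from h import *
import pickle
W,o=pickle.load(open("w6.pkl","rb"))
for n,p in(("+x+y",(248,118)),("+x-y",(486,118)),("div",(423,118)),("-x-y",(470,276))): print(n,onz(W,p,22).round(1))
im=W["color"][100:190,230:500]; cv2.imwrite("pics/w6c.png",cv2.resize(im,None,fx=2.9,fy=2.9,interpolation=cv2.INTER_CUBIC))
E
```

```text
+x+y [647.9 355.3  22. ]
+x-y [646.3 103.8  22. ]
div [646.7 170.4  22. ]
-x-y [470.2 105.8  22. ]
```

View pics/w6c.png

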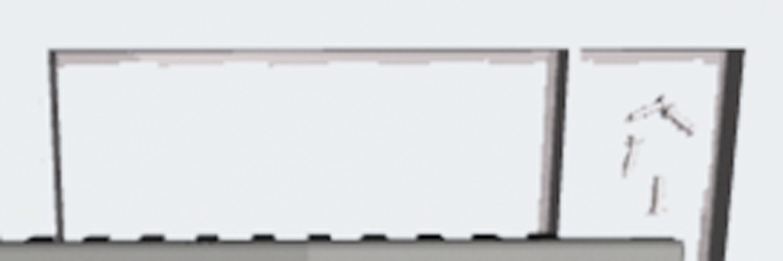

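```bash
python3 -m handwheel '[[0,0,-0.005,0.5,0,1.5,0.2],[0,0,0,0.7,-0.1,3,0.2],[0,0,0,0.6,-0.1,4,0.2],[0,0,0,0,0,4,0.2],[0,0,0,0,0,3.5,0.2],[0,0,0,0,0,2.5,0.2],[0,0,0,0,0,1.5,0.2],[0,0,0,0,0,0.5,0.2]]'
python3 -m handwheel '[[0,0,0,0,0,0,0.2],[0,0,0,0,0,0,0.2]]'
python3 - <<'E'
from bench import r
from h import *
import pickle
W=r.capture("wrist");o=r.get_obs();cv2.imwrite("pics/w7.png",W["color"])
S=r.capture("scene");crop(S,300,200,190,190,4,"pics/s7.png");print(o["position"],o["contact_force"])
E
```

```text
clock: 11.75
position: [555.4, 261.5, 78.8]
ee_rot: [-0.001, -0.707, 0.707, -0.0]
contact_force: [0.1, 0.7, -2.6]
finger_gap: 40.0
clock: 11.95
position: [556.6, 262.2, 81.5]
ee_rot: [0.001, -0.707, 0.707, -0.0]
contact_force: [-0.6, 0.1, -2.3]
finger_gap: 40.3
[556.64286478 262.36584651  81.58249819] [ 0.22448586  0.15472318 -1.54064946]
```

View pics/w7.png

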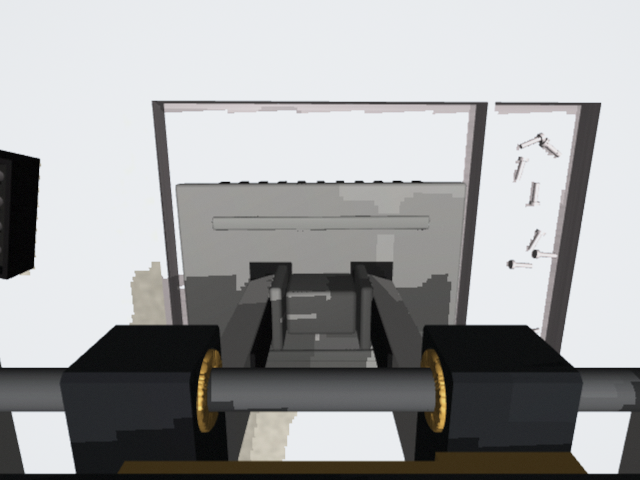

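View pics/s7.png

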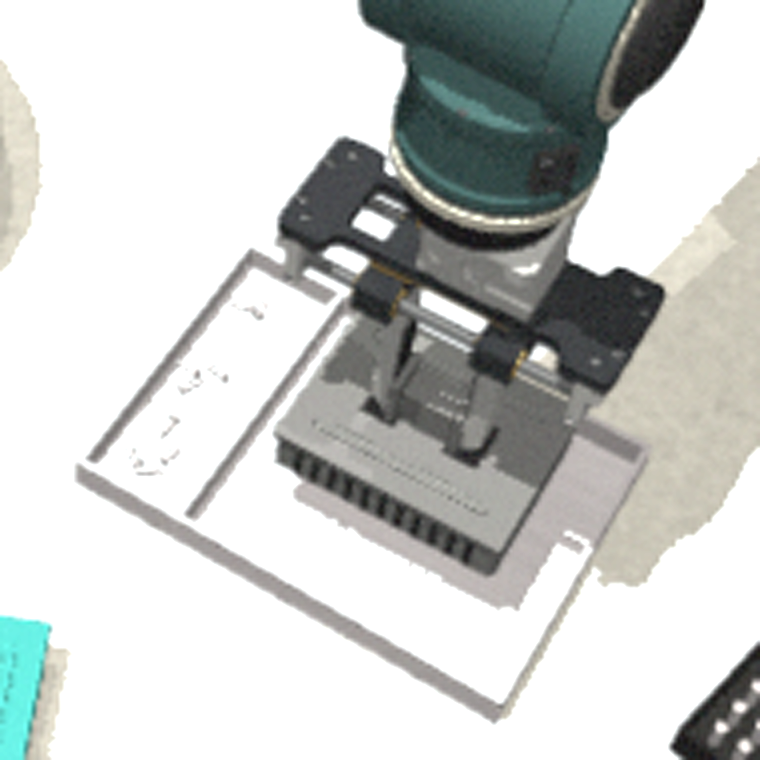

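```bash
python3 -m handwheel '[[0,0,0,0,0,1,0.2],[0,0,0,0,0,1,0.2],[0,0,0,0,0,0.7,0.2],[0,0,0,0,0,0.5,0.2],[0,0,0,0,0,0.2,0.2],[0,0,0,0,0,0.1,0.2],[0,0,0,0,0,0.1,0.2],[0,0,0,0,0,0,0.2]]'
```

```text
clock: 12.85
position: [556.1, 262.2, 44.6]
ee_rot: [0.0, -0.707, 0.707, -0.0]
contact_force: [-0.6, 0.4, -2.1]
finger_gap: 40.1
```

```bash
python3 -m handwheel '[[0,0,0,0,0,0.1,0.2],[0,0,0,0,0,0.05,0.2],[0,0,0,0,0,0,0.2]]'
```

```text
clock: 13.15
position: [556.0, 262.2, 42.9]
ee_rot: [-0.0, -0.707, 0.707, -0.0]
contact_force: [0.4, 0.8, -1.9]
finger_gap: 39.9
```

```bash
python3 -m handwheel '[[0,0,0,0,0,0.05,0.2],[0,0,0,0,0,0.05,0.2],[0,0,0,0,0,0,0.2]]'
```

```text
clock: 13.45
position: [556.2, 262.2, 42.8]
ee_rot: [0.0, -0.707, 0.707, 0.0]
contact_force: [-5.4, -1.6, 14.7]
finger_gap: 40.6
```

```bash
python3 -m handwheel '[[0,0,0,0,0,-0.05,0.2],[0,0,0,0,0,0,0.45],[0,0,0,0,0,0,0.55],[0,0,0,0,0,0,0.7],[0,0,0,0,0,0,0.9],[0,0,0,0,0,0,0.9]]'
python3 -m handwheel '[[0,0,0,0,0,-0.5,0.9],[0,0,0,0,0,-1,0.9],[0,0,0,0,0,-2,0.9],[0,0,0,0,0,-3,0.9],[0,0,0,0,0,-4,0.9],[0,0,0,0,0,-4,0.9],[0,0,0,0,0,-4,0.9],[0,0,0,0,0,0,0.9]]'
python3 - <<'E'
from bench import r
from h import *
import pickle
W=r.capture("wrist");o=r.get_obs();cv2.imwrite("pics/w8.png",W["color"])
S=r.capture("scene");crop(S,300,200,190,190,4,"pics/s8.png");print(o["position"],o["contact_force"],o["joint_pos"])
E
```

```text
clock: 14.05
position: [556.0, 262.1, 42.4]
ee_rot: [-0.0, -0.707, 0.707, -0.0]
contact_force: [-0.8, -0.0, -0.6]
finger_gap: 71.2
clock: 14.85
position: [558.0, 262.2, 233.0]
ee_rot: [0.003, -0.707, 0.707, -0.001]
contact_force: [0.5, 0.5, -0.8]
finger_gap: 84.5
[556.99410098 262.31893375 230.2612794 ] [ 0.23663419  0.55436174 -0.63873139] [-1.22297656  0.58593958  1.07022362  1.63871916 -0.54019618  1.24023684
 -1.61408762]
```

View pics/w8.png

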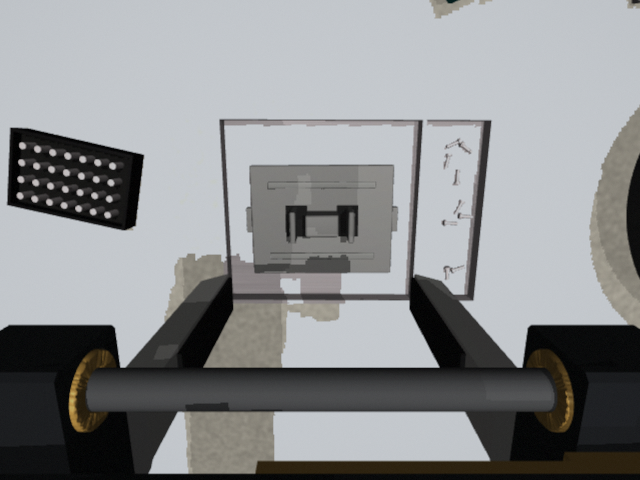

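View pics/s8.png

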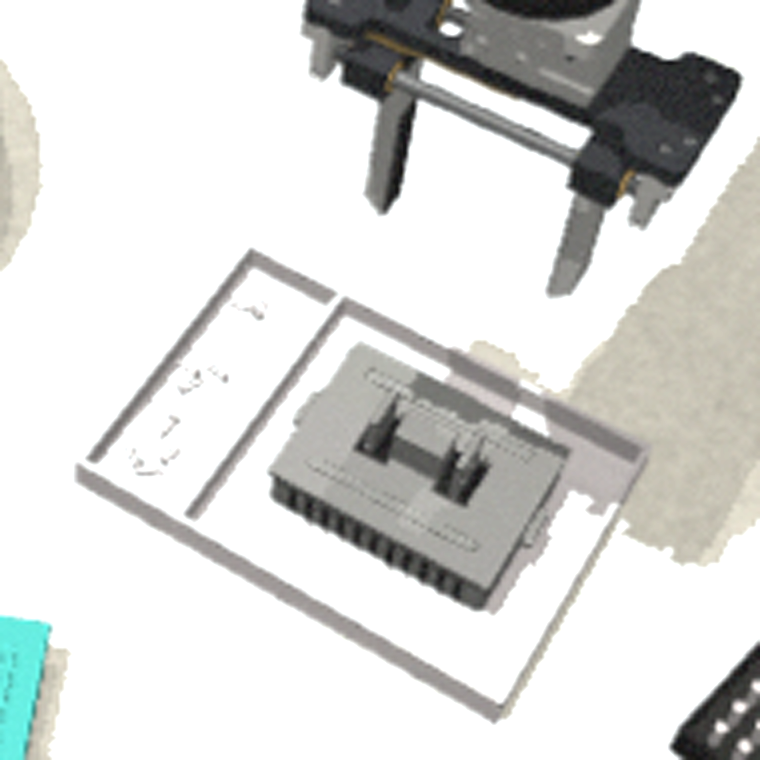

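```bash
python3 -m handwheel '[[0,0,0,1,0.2,-3,0.5],[0,0,0,2.5,0.5,-1.5,0],[0,0,0,3.7,0.8,0,0],[0,0,0,3.7,0.8,0,0],[0,0,0,3.7,0.8,0,0],[0,0,0,3.7,0.8,0,0],[0,0,0,3.7,0.8,0,0],[0,0,0,3.7,0.8,0,0]]'
python3 -m handwheel '[[0,0,0,3.7,0.8,0,0],[0,0,0,3.7,0.8,0,0],[0,0,0,3.7,0.8,0,0],[0,0,0,3.7,0.8,0,0],[0,0,0.1,2.5,0.4,0,0],[0,0,0.1,1,0,0,0],[0,0,0,0,0,0,0],[0,0,0,0,0,0,0]]'
python3 - <<'E'
from bench import r
from h import *
import pickle
W=r.capture("wrist");o=r.get_obs();pickle.dump((W,o),open("w9.pkl","wb"));cv2.imwrite("pics/w9.png",cv2.convertScaleAbs(W["color"],alpha=1.3))
S=r.capture("scene");crop(S,150,60,200,200,4,"pics/s9.png");q=o["ee_rot"];print(o["position"],o["contact_force"],o["joint_pos"],o["finger_gap"],R.from_quat(q[[1,2,3,0]]).as_matrix().round(3))
c=np.array([582.5,-200.7]);X=np.array([np.cos(-.198),np.sin(-.198)]);d=o["position"][:2]-c;print("vac",d@X,d@[-X[1],X[0]])
E
```

```text
clock: 15.75
position: [499.9, 4.0, 271.6]
ee_rot: [0.001, 0.707, -0.707, -0.0]
contact_force: [0.1, 0.5, -0.2]
finger_gap: 24.2
clock: 16.55
position: [463.7, -177.2, 271.9]
ee_rot: [-0.0, -0.634, 0.773, 0.0]
contact_force: [-0.3, -0.3, 0.0]
finger_gap: 0.4
[ 463.94632708 -176.84252518  272.05300444] [ 0.36048203  0.71308833 -0.26179188] [-0.72515105  0.2519873   1.20868122  1.8682638  -0.25299289  1.19433903
 -1.19951447] 0.4516241997772072 [[-0.195 -0.981 -0.001]
 [-0.981  0.195 -0.   ]
 [ 0.     0.001 -1.   ]]
vac -120.93034133934827 0.07079550505576455
```

View pics/w9.png

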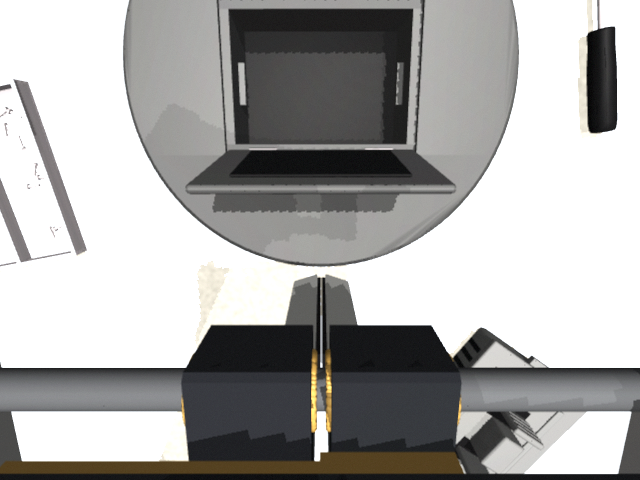

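View pics/s9.png

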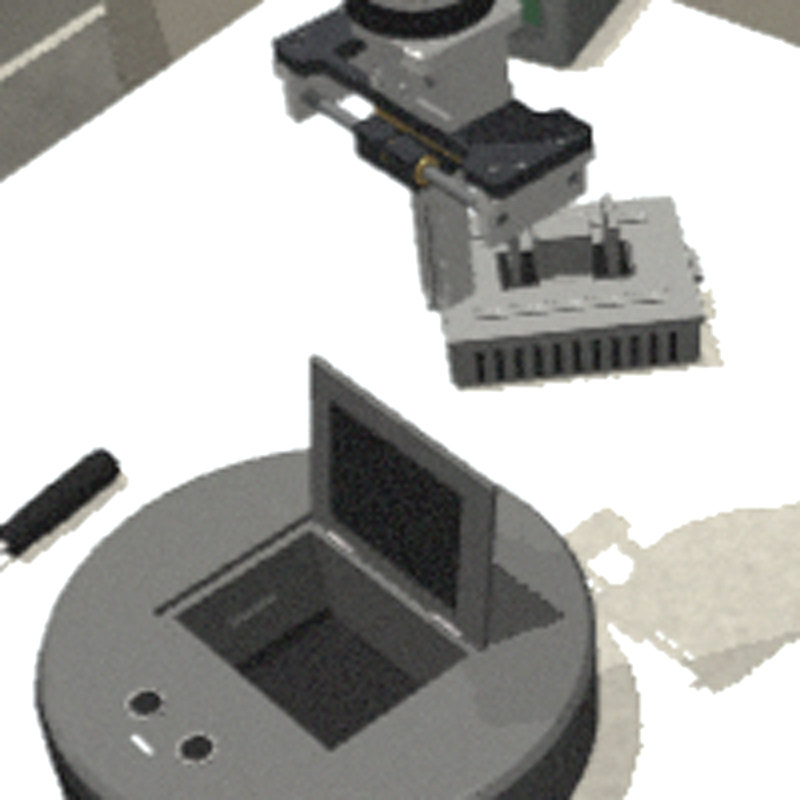

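```bash
python3 -m handwheel '[[0,0,0,0,0,2,0],[0,0,0,0,0,3,0],[0,0,0,0,0,2.2,0],[0,0,0,0,0,1,0],[0,0,0,0,-1,0,0],[0,0,0,0,-1.5,0,0],[0,0,0,0,-1,0,0],[0,0,0,0,0,0,0]]' 20
python3 -m handwheel '[[0,0,0,0,-1,0,0],[0,0,0,0,-1,0,0],[0,0,0,0,-1,0,0]]'
```

```text
clock: 17.45
position: [499.7, -185.0, 191.1]
ee_rot: [-0.0, -0.633, 0.774, -0.001]
contact_force: [-1.3, 0.3, 0.1]
finger_gap: 0.4
clock: 17.75
position: [528.4, -190.6, 190.5]
ee_rot: [0.0, -0.633, 0.774, 0.0]
contact_force: [-1.5, 0.0, -0.6]
finger_gap: 0.4
```

```bash
python3 -m handwheel '[[0,0,0,0,-1.4,0.2,0],[0,0,0,0,-1.4,0.3,0],[0,0,0,0,-1.3,0.7,0],[0,0,0,0,-1.2,0.9,0],[0,0,0,0,-1,1.1,0],[0,0,0,0,0,0,0]]'
python3 - <<'E'
from bench import r
from h import *
W=r.capture("wrist");o=r.get_obs();cv2.imwrite("pics/w10.png",cv2.convertScaleAbs(W["color"],alpha=1.3))
S=r.capture("scene");crop(S,150,60,200,200,4,"pics/s10.png");print(o["position"],o["contact_force"],o["joint_pos"])
E
```

```text
clock: 18.35
position: [589.7, -203.1, 156.5]
ee_rot: [-0.001, -0.633, 0.774, 0.001]
contact_force: [0.4, 0.7, 0.1]
finger_gap: -0.0
[ 589.17248021 -203.41017419  157.41953707] [0.06352123 0.07128053 0.33769175] [-0.3653757   0.64049934  0.93869084  1.68577769 -0.56611733  1.11307044
 -1.03147817]
```

View pics/s10.png

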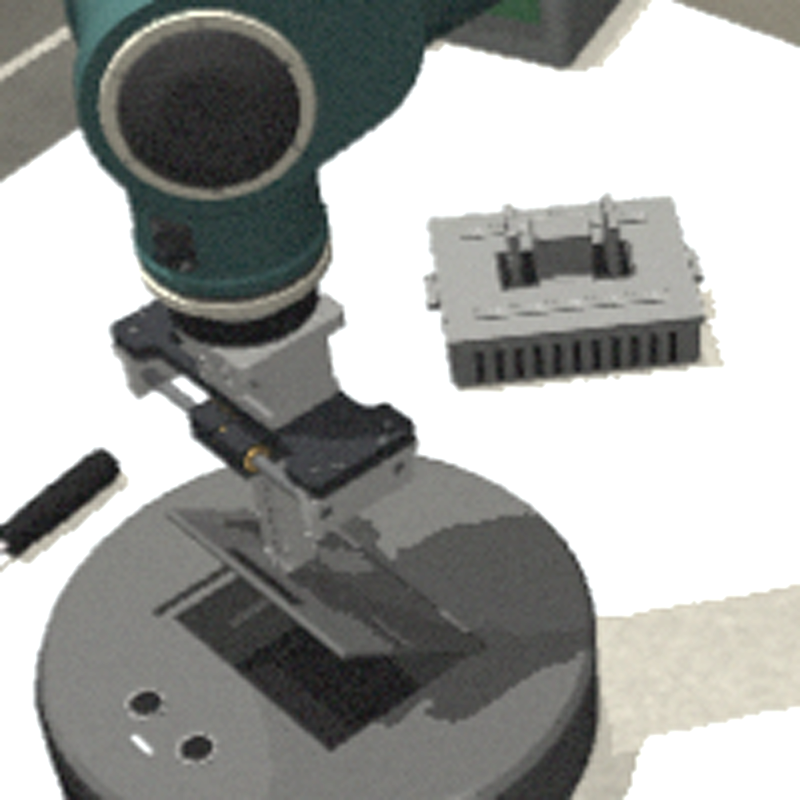

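```bash
python3 -m handwheel '[[0,0,0,0,-1,1.2,0],[0,0,0,0,-0.7,1.4,0],[0,0,0,0,-0.5,1.3,0],[0,0,0,0,-0.4,1,0],[0,0,0,0,-0.2,0.4,0],[0,0,0,0,0,0,0]]'
python3 -m handwheel '[[0,0,0,0,0,0.2,0],[0,0,0,0,0,0.1,0],[0,0,0,0,0,0.05,0],[0,0,0,0,0,0,0]]'
```

```text
clock: 19.05
position: [616.7, -208.9, 104.8]
ee_rot: [-0.0, -0.633, 0.774, 0.0]
contact_force: [0.7, 0.2, -0.7]
finger_gap: 0.1
clock: 19.45
position: [616.9, -208.8, 102.2]
ee_rot: [0.0, -0.633, 0.774, -0.0]
contact_force: [0.6, 0.4, 0.1]
finger_gap: 0.6
```

```bash
python3 -m handwheel '[[0,0,0,0,0,0.2,0],[0,0,0,0,0,0.1,0],[0,0,0,0,0,0.05,0],[0,0,0,0,0,0,0]]'
python3 -m handwheel '[[0,0,0,0,0,0.05,0],[0,0,0,0,0,0,0]]'
```

```text
clock: 19.85
position: [616.8, -208.7, 98.4]
ee_rot: [-0.0, -0.633, 0.774, 0.0]
contact_force: [-0.4, -0.2, 1.0]
finger_gap: 0.6
clock: 20.05
position: [616.9, -208.8, 98.3]
ee_rot: [0.0, -0.633, 0.774, -0.0]
contact_force: [-1.8, 1.3, 5.1]
finger_gap: 0.6
```

```bash
python3 -m handwheel '[[0,0,0,0,0,0.05,0],[0,0,0,0,0,0,0]]'
python3 -m handwheel '[[0,0,0,0,0,0.05,0],[0,0,0,0,0,0,0]]'
```

```text
clock: 20.25
position: [616.9, -208.8, 98.2]
ee_rot: [0.0, -0.633, 0.774, 0.0]
contact_force: [-3.4, 3.3, 11.4]
finger_gap: 0.5
clock: 20.45
position: [616.9, -208.8, 98.0]
ee_rot: [0.0, -0.633, 0.774, -0.0]
contact_force: [-6.1, 3.0, 15.7]
finger_gap: 0.3
```

```bash
python3 -m handwheel '[[0,0,0,0,0,-0.3,0],[0,0,0,0,0,-1,0],[0,0,0,0,0.5,-3,0],[0,0,0,0,1,-4,0],[0,0,0,0,1,-4,0],[0,0,0,0,1,-3,0],[0,0,0,0,0,0,0],[0,0,0,0,0,0,0]]'
python3 - <<'E'
from bench import r
from h import *
W=r.capture("wrist");o=r.get_obs();cv2.imwrite("pics/w11.png",cv2.convertScaleAbs(W["color"],alpha=1.3))
S=r.capture("scene");cv2.imwrite("pics/s11.png",S["color"]);crop(S,150,140,160,160,5,"pics/s11c.png");print(o["clock"],o["position"],o["contact_force"],o["joint_pos"])
E
```

```text
clock: 21.25
position: [582.7, -201.6, 250.6]
ee_rot: [0.001, -0.633, 0.774, -0.0]
contact_force: [-0.7, 0.9, -0.5]
finger_gap: 0.7
21.3 [ 582.53268005 -201.47281678  249.67304836] [ 1.25165455  0.20296893 -1.31189086] [-0.42014919  0.54052293  1.01440452  1.60895077 -0.47668598  1.26196074
 -1.09170103]
```

View pics/s11.png

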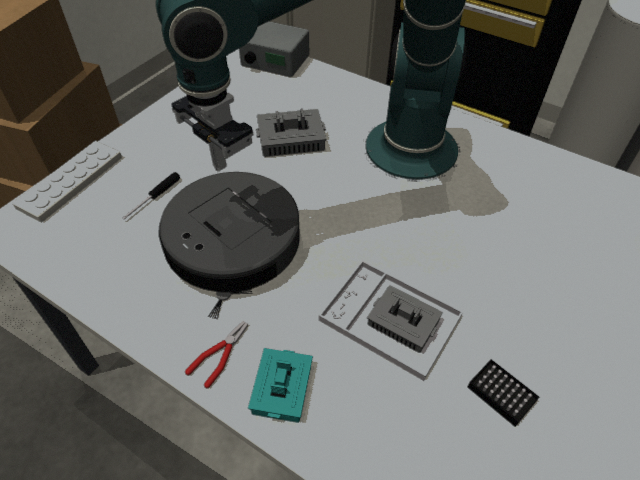

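View pics/w11.png

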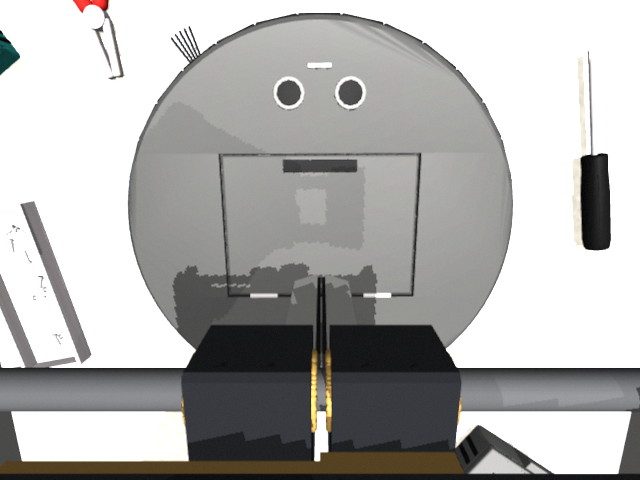

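View pics/s11c.png

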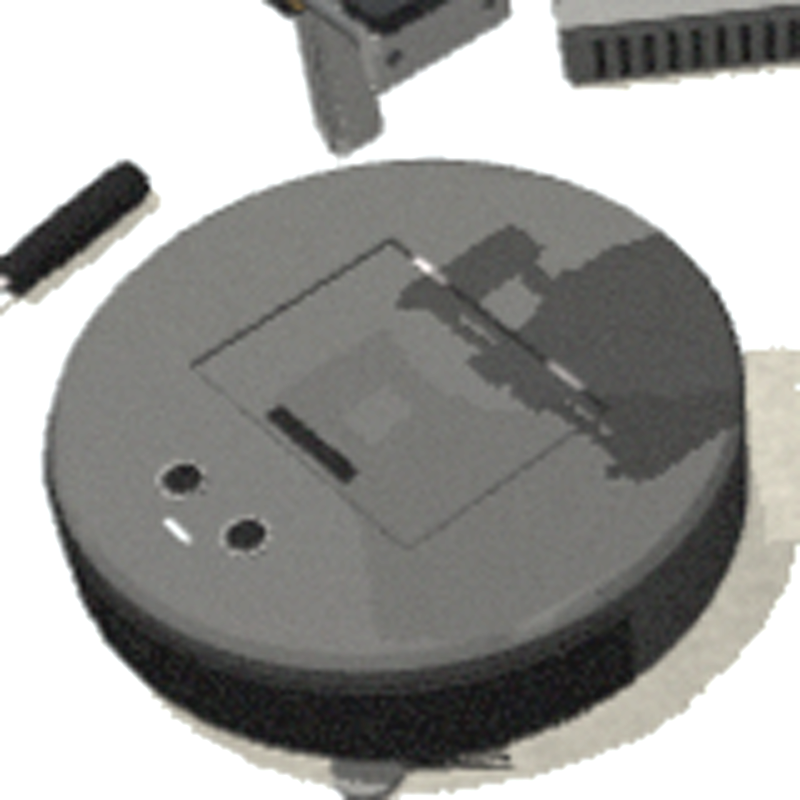

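Lid is flush all round (scene crop outline (190,365)–(605,405)), the box is flat in the large bay (scene 405,318), the other tools are where they were, and the robot is clear of everything.

```bash
python3 - <<'E'
from bench import r
print(r.finish_job(), r.get_obs()["clock"])
E
```

```text
the job is handed in; nothing more can be done
the job is handed in; nothing more can be done
```

The dust box is out of the vacuum and lying flat in the tray's large bay, the lid is shut, and the job was handed in at about 21.3 s of the 61 s.

- **Box out:** I pinched both tabs with about 28 N. The gap read 40 mm, against the 42 mm given for fully pinched. It came out level, with a load of about 2 N at the wrist.
- **Box down:** I lowered it to about the centre of the bay, until the floor pushed back with about 15 N, then let go and withdrew. Pictures afterwards showed it flat and clear of the walls.
- **Lid:** I swung it over with closed fingers and pressed near its free edge until it stopped hard at 98 mm height with about 16 N. The last pictures show it flush all round.
- **Last checks:** the pliers, screwdriver and bit case looked unmoved, and the gripper was about 150 mm above the vacuum, touching nothing.

**Disagreements:**
- The top camera put the tabs about 8 mm, and the disc's centre about 5 mm, from where the wrist camera put them. I used the wrist camera, and the grasp bore it out.
- My tray corner measurements came out 3 to 10 mm short of the given sizes, within the room around the box.
- I judged the tools by eye rather than measuring them.

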